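# Open the discard hatch with its lever

### The arm

A 6-joint arm with a two-finger parallel gripper is mounted at the origin on the work surface. World frame = base frame: x ahead of the robot, y to its left, z up, the work surface at z = 0. Lengths are in mm, angles in rad, forces in N, time in s.
With the tool pointing down it reaches from about 350 to 975 mm from the base axis. Payload 7.1 kg.
Tool frame: the origin (TCP) lies at the very end of the fingers, on their centre line; the grasp point (between the pads) lies 19 mm behind it (ctrl.grip_point_offset is the distance from the TCP to the grasp point, in mm); z points along the fingers, y is the direction in which the jaws open and shut (so a half turn about z gives the same grasp; the last joint's range is limited). The gripper opens to 88 mm and grips with 3 to 60 N. Pads are 20 mm wide; open, the fingers measure 115 mm over their backs; the gripper's body (75 mm by 178 mm) begins 61 mm behind the grasp point.
Start: joints at [-1.342, 0.423, 1.63, -0, 1.089, -0.019], TCP at [153.314, -605.887, 182.875] pointing down, gripper open.
Joint ranges: [-3, 3], [-0.9, 2.11], [0.09, 2.58], [-1.31, 4.45], [0.11, 2.69], [-2.54, 2.54]. Speed limits (rad/s): [2.39, 2.39, 3.01, 3.14, 3.14, 3.14].

### API

Orientations are given as a rotation vector (axis times angle).
In Python, from workcell import ctrl gives the robot as it stands.
- The arm moves only by the tool move_arm, never from a script. Its argument "increments" is one flat list of numbers, 5 for each row, row after row: the closure in counts, from 0 (fully open) to 255 (shut), then the shift along the tool's x, y, z in mm, then the turn about the tool's z in degrees. In form: [grip, dx, dy, dz, yaw, grip, dx, dy, dz, yaw, ...]. A call has 1 to 12 rows; each row is the pose to reach, as a shift and turn from the pose measured when the call began, along the tool's axes at that moment; what a row does not reach only later rows make up. A row lasts 1/8 s, in which the tool goes at most 62.5 mm and 10.7 degrees, less where a joint would pass 70% of its speed; a pose out of reach is approached as far as the arm can. A call with a gripper value outside its range is refused whole. The fingers move at their own pace and stop on an object; the grip force is fixed at half the most. Time passes only in rows, so rows that repeat a pose let the fingers close. It gives the time, the measured TCP pose, the force and the opening at its end, in the units of the state.
- ctrl.get_obs(): the state, without advancing time (a new reading comes with each control period).
- ctrl.get_image(name): name is "scene" or "side" or "wrist"; returns a dict with "frame" (384x512x3 uint8, red, green, blue), "vertical_fov" (degrees; the focal length in pixels is half the picture's height over the tangent of half this angle, whatever the lens; pixels are square), "cx", "cy" (the principal point, pixels), "pose" (4x4, takes a point from camera to world coordinates); the wrist camera has in their place "mount" (4x4, takes a point from camera to tool coordinates, whose origin is the TCP and whose axes are the flange's). Camera axes: x right, y down, z forward; pixel columns grow to the right and rows downward; lengths in mm; the calibration is good to about 2 mm. A picture is of the moment at which its call begins: read the wrist's pose just before it. There is no depth.
- ctrl.close_job(): hands the job in, once; it reports no verdict.
The state is a dict: "t": time; "qpos": joint angles; "qvel": joint speeds; "joint_torque": joint torques, N m; "ee_pos": TCP position; "orientation": TCP orientation; "ft_force": force on the tool from outside, world axes, zero at the start; "moment": the same for the moment, N m; "width": finger opening in mm.
Only numpy, scipy, OpenCV 4.12 (cv2) and the standard library are available. Lean on these libraries where they do the work, as an engineer would, in place of code of your own. Each camera call takes 0.05 s, during which the arm holds its last target.

### The job

A square culture box has been left standing on the heavy flap of the steel discard hatch. Push it, upright and without picking it up, back until it stands wholly on the fixed shelf behind the flap, then press the long end of the lever all the way down so that the flap swings up, and finish while holding it there with the fingers. Do not raise the flap any other way, and leave the other things where they are.

Things in the scene. Friction and masses are not known exactly. Their poses are not given: they have to be found in the camera images.
- hatch_unit: Fixed steel hatch unit. Origin: on the table (z = 0) below the centre of the flap. Its x axis points to the back (away from the robot, yaw up to 0.3 rad), y left, z up. In its frame the closed flap fills x, y = -59 to 59 mm, top at z = 91.5 mm; a wall rim to 75 mm on its near and right sides and fixed shelves behind and to its left are 90 mm high. Fulcrum cheeks (85 mm tall, x = +-25 mm) stand at y = -105 mm.
- shelf_mid (a point): Point in the top of the fixed shelf behind the flap, at (128, 0, 90) mm in the unit's frame. That shelf lies 1.5 mm lower than the flap (3 mm seam at x = 61 mm) and runs from x = 62 to 194 mm, y = -75 to 150 mm, and ends at the back in a rim 6 mm thick, 12 mm high. The left shelf fills x = -75 to 194, y = 62 to 150 mm.
- flap (a joint): Opening angle of the steel flap (118 x 118 x 13.5 mm, 1.6 to 2.3 kg), rad: 0 closed and level, about 0.46 with the lever at its stop. Its hinge runs along the unit's x axis direction at y = +60 mm (left edge); the right edge rises. It falls shut when the lever is let go.
- lever: Lever, an aluminium bar with a dark steel short end, lying along the unit's y in the plane x = 0. Origin on its pivot, (0, -105, 68) mm in the unit's frame. The bar is 24 mm wide; its short end reaches 95 mm left, under the flap; the long end slopes up to the right to a plate 50 mm (x) by 46 mm (y), 10 mm thick. It turns about the unit's x by 0.42 rad to its stop, takes about 5 to 9 N at the plate at first, 2 to 6 N when down, and rises when let go.
- press_pad (a point): Centre of the top of the plate at the lever's long end; at rest at (0, -310, 137) mm in the unit's frame. Press here, downwards. At rest the plate slopes 17 degrees (right edge higher). At the lever's stop this point has sunk by 89 mm, to 48 mm above the table, and moved 10 mm to the right, and the plate slopes 7 degrees the other way.
- culture_box: Loose square culture box, clear with a white lid, a plantlet inside, 62 x 62 mm, 65 mm tall, about 0.25 kg, standing on the flap up to 12 mm off centre in x and y, yawed up to 0.2 rad. Origin: centre of its underside; z up. It slides when pushed within 30 mm of its foot. Square to the unit, it is wholly on the back shelf when its origin is 93 to 163 mm behind the unit's origin.
- small_jar: Bystander, not to be disturbed: closed small glass jar, 52 mm across, 75 mm tall, on the left part of the unit's raised shelf beyond the flap's hinge. Origin: centre of its underside.
- seed_jar: Bystander, not to be disturbed: closed glass jar with white lid, 68 mm across, 95 mm tall, on the table behind the lever. Origin: centre of its underside.
- dish_stack: Bystander, not to be disturbed: stack of round white dishes, 90 mm across, 34 mm tall, on the table behind the lever. Origin: centre of its underside.
- jar_lid: Bystander, not to be disturbed: loose white jar lid, 72 mm across, 15 mm tall, on the table on the near side of the lever. Origin: centre of its underside.
- forceps: Bystander, not to be disturbed: steel forceps, 160 mm long, lying flat on the table in front of the unit. Origin: centre of its underside.
- beaker: Bystander, not to be disturbed: open glass beaker, 72 mm across, 85 mm tall, far left on the table. Origin: centre of its underside.
- wash_bottle: Bystander, not to be disturbed: white bottle, 68 mm across, 170 mm tall, far right on the table. Origin: centre of its underside.
Not all that is in view belongs to the job. Leave any orange or purple look-alike of the culture_box alone.

How it is judged:
By the outcome, as a careful person would: the job done as asked, in the order asked, and still so for the second after the job is handed in, while the arm keeps its last pose, push and grip.
It also fails if it takes over 46 s, if anything falls off the work surface, if the arm or the gripper's body presses on something with over 40 N, if the wrist force passes 120 N, or if a joint passes its speed limit or range.

## Working session

There is one attempt and no reset: what is moved stays moved. The work goes in short steps, Python scripts to look and compute and a tool call to move; the robot and the scene stay as the last step left them, time stands still between calls to the robot, and variables do not carry over. Pictures are saved under pics/ and viewed, and the job is handed in when it is done.

Besides the shell and the picture viewer there is one more tool, called after ">>>" as name(argument=value, ...) on one line, values as JSON. move_arm: Moves the arm, as the interface text tells. Its arguments: {"type":"object","properties":{"increments":{"type":"array","items":{"type":"number"}}},"required":["increments"]}

```bash
ls; mkdir -p pics; python3 - <<'E'
from workcell import ctrl
import cv2, numpy as np
o=ctrl.get_obs()
for k,v in o.items(): print(k,np.round(v,3) if not isinstance(v,str) else v)
for n in ["scene","side","wrist"]:
    i=ctrl.get_image(n)
    cv2.imwrite(f"pics/{n}0.png",i["frame"][:,:,::-1])
    print(n,i["vertical_fov"],i["cx"],i["cy"],np.round(i.get("pose",i.get("mount")),3).tolist())
E
```

```text
pics
t 0.0
qpos [-1.342  0.424  1.631 -0.     1.089 -0.019]
qvel [-0.002 -0.     0.001 -0.001 -0.001  0.001]
joint_torque [ 2.0000e-03 -5.4462e+01 -2.7367e+01  6.4000e-02  2.3000e-02 -0.0000e+00]
ee_pos [ 153.189 -605.314  182.115]
orientation [-3.116 -0.388  0.   ]
ft_force [ 0.458 -0.369 -0.346]
moment [-0.001 -0.037  0.003]
width 87.776
scene 55.78695663870208 252.7751510841473 192.1675381888382 [[0.152, 0.643, -0.751, 1357.945], [0.988, -0.105, 0.11, -107.005], [-0.008, -0.759, -0.652, 830.011], [0.0, 0.0, 0.0, 1.0]]
side 49.11258199512412 254.15153153436265 186.4589041262919 [[-0.688, -0.422, 0.59, -260.521], [-0.725, 0.385, -0.571, 761.494], [0.013, -0.821, -0.571, 868.037], [0.0, 0.0, 0.0, 1.0]]
wrist 58.824625781385606 256.1767841486738 191.85425354831818 [[-0.001, -0.958, -0.287, 79.181], [1.0, -0.001, 0.0, 0.597], [-0.001, -0.287, 0.958, -202.062], [0.0, 0.0, 0.0, 1.0]]
```

View pics/scene0.png

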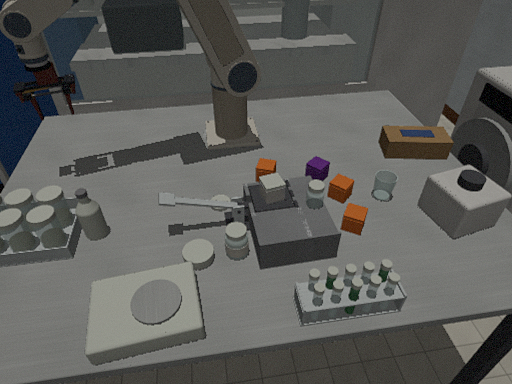

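View pics/side0.png

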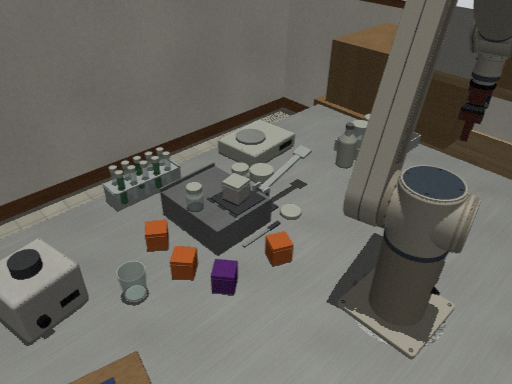

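View pics/wrist0.png

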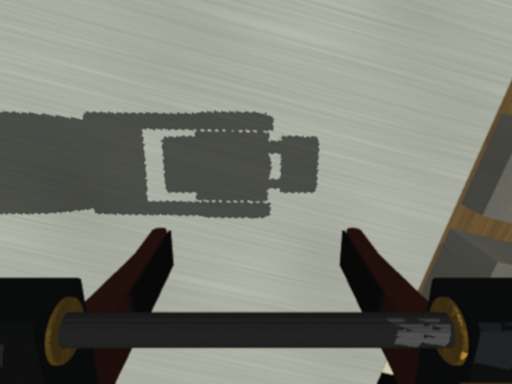

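The scene view looks back towards the robot. The unit is around (290,215), the lever plate around (168,200), and the box around (272,188). I'll enlarge these.

```bash
python3 - <<'E'
import cv2
a=cv2.imread("pics/scene0.png")[150:280,150:350]; cv2.imwrite("pics/scene0c.png",cv2.convertScaleAbs(cv2.resize(a,(800,520),interpolation=cv2.INTER_CUBIC),alpha=1.5,beta=10))
a=cv2.imread("pics/side0.png")[130:270,140:330]; cv2.imwrite("pics/side0c.png",cv2.convertScaleAbs(cv2.resize(a,(760,560),interpolation=cv2.INTER_CUBIC),alpha=1.5,beta=10))
E
```

```text
(no output)
```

View pics/scene0c.png

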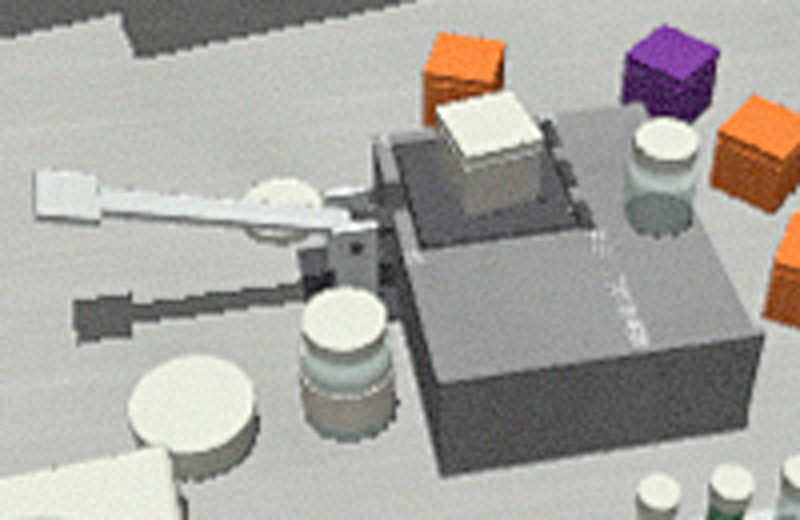

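View pics/side0c.png

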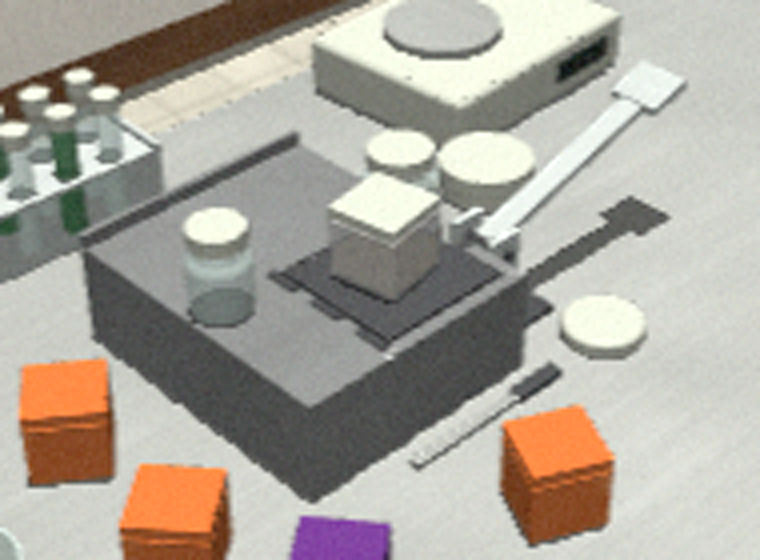

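```bash
cat > h.py <<'E'
import numpy as np, json, cv2
cal={"scene":(55.78695663870208,252.7751510841473,192.1675381888382),"side":(49.11258199512412,254.15153153436265,186.4589041262919)}
from workcell import ctrl
def cam(n):
    i=ctrl.get_image(n); f=192/np.tan(np.radians(i["vertical_fov"]/2))
    return i["frame"],f,i["cx"],i["cy"],np.array(i["pose"]) if "pose" in i else np.array(i["mount"])
def ray(c,uv):
    _,f,cx,cy,P=c
    d=P[:3,:3]@np.array([(uv[0]-cx)/f,(uv[1]-cy)/f,1.]); return P[:3,3],d/np.linalg.norm(d)
def onz(c,uv,z):
    o,d=ray(c,uv); return o+d*(z-o[2])/d[2]
def proj(c,X):
    _,f,cx,cy,P=c
    p=P[:3,:3].T@(np.asarray(X,float)-P[:3,3]); return np.array([f*p[0]/p[2]+cx,f*p[1]/p[2]+cy])
E
python3 - <<'E'
from h import *
S=cam("scene");D=cam("side")
print(S[0].shape)
sc=lambda u,v:(150+(u-1.5)/4,150+(v-1.5)/4); sd=lambda u,v:(140+(u-1.5)/4,130+(v-1.5)/4)
def pr(n,c,uv,z): print(n,np.round(onz(c,uv,z),1))
for n,u,v in [("NR",395,140),("BR",422,248),("BL",592,228),("NL",548,120)]: pr("sc flap "+n,S,sc(u,v),91.5)
for n,u,v in [("BL",275,275),("NL",385,345),("NR",520,268)]: pr("sd flap "+n,D,sd(u,v),91.5)
for n,u,v in [("a",437,103),("b",507,92),("c",541,130),("d",467,148)]: pr("sc boxtop "+n,S,sc(u,v),156.5)
for n,u,v in [("a",382,175),("b",440,203),("c",385,242),("d",330,210)]: pr("sd boxtop "+n,D,sd(u,v),156.5)
for n,u,v in [("c",68,196)]: pr("sc plate "+n,S,sc(u,v),137)
for n,u,v in [("c",649,86)]: pr("sd plate "+n,D,sd(u,v),137)
for n,u,v in [("R",447,475),("L",748,428)]: pr("sc unitbackbottom "+n,S,sc(u,v),0)
for n,u,v in [("BL top",85,240),("BR top",297,135)]: pr("sd rim "+n,D,sd(u,v),102)
for n,u,v in [("nearleft bottom",312,500),("backleft bottom",97,338)]: pr("sd "+n,D,sd(u,v),0)
pr("sd nearleft top",D,sd(312,405),90)
E
```

```text
(384, 512, 3)
sc flap NR [468.3   9.4  91.5]
sc flap BR [595.2  11.2  91.5]
sc flap BL [594.1 139.6  91.5]
sc flap NL [463.  135.8  91.5]
sd flap BL [590.8 135.   91.5]
sd flap NL [468.4 129.3  91.5]
sd flap NR [468.9 -11.9  91.5]
sc boxtop a [508.3  36.6 156.5]
sc boxtop b [503.6  91.2 156.5]
sc boxtop c [552.4 106.7 156.5]
sc boxtop d [564.1  49.3 156.5]
sd boxtop a [566.1  45.2 156.5]
sd boxtop b [507.4  38.4 156.5]
sd boxtop c [497.2 102.9 156.5]
sd boxtop d [556.2 105.9 156.5]
sc plate c [ 548.1 -239.3  137. ]
sd plate c [ 539.  -239.6  137. ]
sc unitbackbottom R [731.9   7.    0. ]
sc unitbackbottom L [724.8 229.9   0. ]
sd rim BL top [716.1 224.5 102. ]
sd rim BR top [726.4   2.7 102. ]
sd nearleft bottom [455.1 213.7   0. ]
sd backleft bottom [721.2 223.1   0. ]
sd nearleft top [454.2 210.3  90. ]
```

```bash
python3 - <<'E'
from h import *
S=cam("scene");D=cam("side")
sc=lambda u,v:(150+(u-1.5)/4,150+(v-1.5)/4); sd=lambda u,v:(140+(u-1.5)/4,130+(v-1.5)/4)
def pr(n,c,uv,z): print(n,np.round(onz(c,uv,z),1))
pr("smalljar top",S,sc(666,140),165); pr("smalljar top",D,sd(217,226),165)
pr("seed top",S,sc(344,315),95); pr("seed top",D,sd(400,150),95)
pr("dish top",S,sc(193,397),34)
pr("lid",S,sc(284,205),15);pr("lid",D,sd(603,323),15)
pr("bottle base",S,(93,236),0);pr("bottle top",S,(83,194),170);pr("bottle base",D,(345,164),0)
def tri(a,b):
    o1,d1=ray(S,a);o2,d2=ray(D,b)
    A=np.stack([d1,-d2],1);s=np.linalg.lstsq(A,o2-o1,rcond=None)[0]
    p,q=o1+s[0]*d1,o2+s[1]*d2;print(np.round((p+q)/2,1),np.linalg.norm(p-q).round(1))
tri(sc(68,196),sd(649,86))
tri(sc(422,248),sd(520,268)) # mismatch check only
tri(sc(592,228),sd(275,275)); tri(sc(548,120),sd(385,345))
E
```

```text
smalljar top [588.2 190.2 165. ]
smalljar top [586.1 187.9 165. ]
seed top [656.7 -53.6  95. ]
seed top [656.7 -54.3  95. ]
dish top [ 661.4 -164.9   34. ]
lid [446.2 -82.8  15. ]
lid [440.6 -84.1  15. ]
bottle base [ 528.2 -486.2    0. ]
bottle top [ 529.4 -464.6  170. ]
bottle base [ 507.4 -476.9    0. ]
[ 542.2 -241.5  133.6] 3.6
[516.1 -10.9  46.8] 78.2
[591.9 137.5  91.1] 5.6
[465.7 133.6  94.7] 3.0
```

>>> move_arm(increments=[150,0,0,-80,0,150,0,0,-90,0,150,60,-70,-90,6,150,444,-584,-90,12,150,444,-584,-90,12,150,444,-584,-90,12,150,444,-584,-90,12,150,444,-584,-90,12,150,444,-584,-90,12,150,444,-584,-90,12,150,444,-584,-90,12,150,444,-584,-90,12])

```text
t: 1.85
ee_pos: [399.1, -29.0, 273.4]
orientation: [-3.141, -0.06, -0.002]
ft_force: [0.9, 0.2, -0.7]
width: 36.2
```

```bash
python3 - <<'E'
from h import *
o=ctrl.get_obs(); print(o["t"],o["ee_pos"],o["orientation"])
i=ctrl.get_image("wrist"); cv2.imwrite("pics/w1.png",cv2.convertScaleAbs(i["frame"][:,:,::-1],alpha=1.4,beta=10))
E
```

```text
1.85 [399.0596516  -29.01812958 273.36417944] [-3.14093963e+00 -6.02580185e-02 -2.23155493e-03]
```

View pics/w1.png

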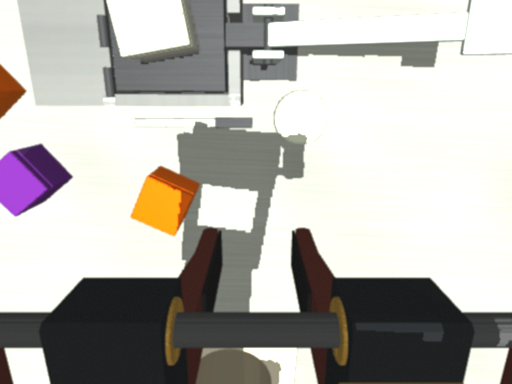

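```bash
cat >> h.py <<'E'
from scipy.spatial.transform import Rotation as Ro
def wcam():
    o=ctrl.get_obs(); i=ctrl.get_image("wrist"); f=192/np.tan(np.radians(i["vertical_fov"]/2))
    T=np.eye(4);T[:3,:3]=Ro.from_rotvec(o["orientation"]).as_matrix();T[:3,3]=o["ee_pos"]
    return i["frame"],f,i["cx"],i["cy"],T@np.array(i["mount"])
E
python3 - <<'E'
from h import *
W=wcam(); print(ctrl.get_obs()["qvel"].round(3) if hasattr(ctrl.get_obs()["qvel"],"round") else ctrl.get_obs()["qvel"])
cv2.imwrite("pics/w2.png",cv2.resize(cv2.convertScaleAbs(W[0][:130,0:270,::-1],alpha=1.0),(810,390))[:, :800])
for n,u,v,z in [("unit NR",243,105,90),("unit NL",36,105,90),("flap NR",227,93,91.5),("flap NL",114,93,91.5),("boxlid near L",120,57,156.5),("boxlid near R",192,42,156.5),("plate L",466,27,130),("plate near mid",490,54,137)]:
    p=onz(W,(u,v),z);print(n,p.round(1), np.round(proj(W,p),0))
E
```

```text
[-0.109 -0.015  0.026 -0.042  0.013 -0.103]
unit NR [464.6  -5.8  90. ] [243. 105.]
unit NL [454.9 221.8  90. ] [ 36. 105.]
flap NR [476.6  11.9  91.5] [227.  93.]
flap NL [471.4 134.4  91.5] [114.  93.]
boxlid near L [503.4 100.6 156.5] [120.  57.]
boxlid near R [518.2  37.4 156.5] [192.  42.]
plate L [ 544.9 -211.2  130. ] [466.  27.]
plate near mid [ 521.9 -234.4  137. ] [490.  54.]
```

View pics/w2.png

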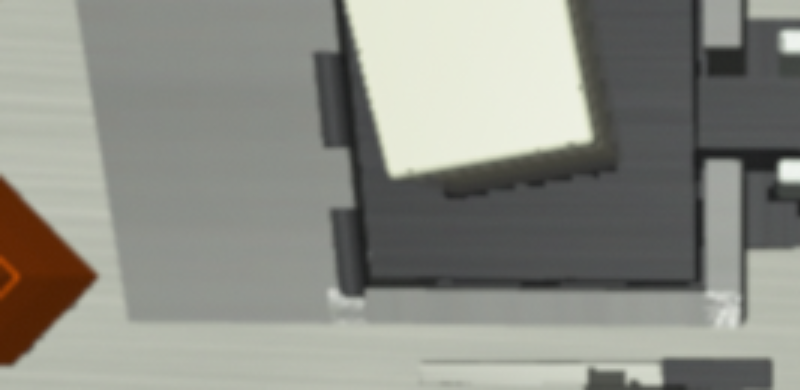

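>>> move_arm(increments=[128,60,-78,0,0,128,75,-98,0,0,128,75,-98,0,0,128,75,-98,50,0,128,75,-98,100,0,128,75,-98,140,0,128,75,-98,150,0,128,75,-98,150,0])

```text
t: 2.95
ee_pos: [470.6, 74.9, 123.8]
orientation: [-3.139, -0.071, -0.001]
ft_force: [0.2, 0.3, -1.2]
width: 43.9
```

```bash
python3 - <<'E'
from h import *
S=cam("scene");D=cam("side");W=wcam()
print(ctrl.get_obs()["qvel"])
a=np.hstack([cv2.resize(S[0][140:240,220:320,::-1],(400,400)),cv2.resize(D[0][150:250,170:270,::-1],(400,400))])
cv2.imwrite("pics/p3.png",cv2.convertScaleAbs(a,alpha=1.4,beta=10)); cv2.imwrite("pics/w3.png",W[0][:,:,::-1])
E
```

```text
[ 0.00524089 -0.0013895  -0.00051975  0.00053501 -0.00543345  0.00153803]
```

View pics/p3.png

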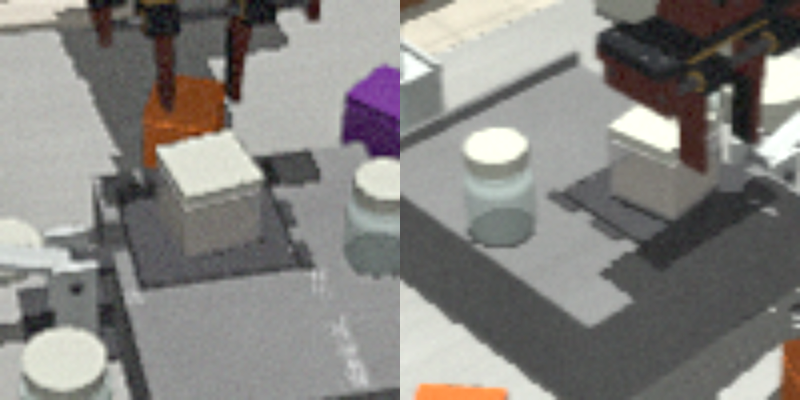

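View pics/w3.png

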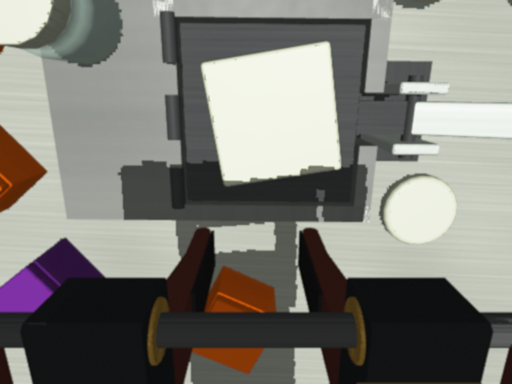

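```bash
python3 - <<'E'
from h import *
W=wcam(); o=ctrl.get_obs(); print(o["ee_pos"],Ro.from_rotvec(o["orientation"]).as_matrix()[:2,0])
L=[]
for u,v in [(202,63),(328,42),(341,168),(225,186)]:
    p=onz(W,(u,v),156.5);L.append(p);print(p.round(1))
L=np.array(L);print("box c",L.mean(0).round(1), [np.linalg.norm(L[i]-L[(i+1)%4]).round(1) for i in range(4)], "yaw",[np.arctan2(*(L[a]-L[b])[[1,0]]).round(3) for a,b in((0,3),(1,2))],[np.arctan2(-(L[a]-L[b])[0],(L[a]-L[b])[1]).round(3) for a,b in((0,1),(3,2))])
for n,u,v,z in [("flapNL",184,205,91.5),("flapNR",353,206,91.5),("flapBL",176,18,91.5),("flapBR",369,20,91.5),("unitNL",66,219,90),("unitNR",365,221,90)]:
    print(n,onz(W,(u,v),z).round(1))
E
```

```text
[471.87091182  75.57958049 125.0473078 ] [0.99893061 0.0460294 ]
[562.1 104.5 156.5]
[573.8  46.1 156.5]
[514.7  33.2 156.5]
[502.5  92.5 156.5]
box c [538.3  69.1 156.5] [np.float64(59.5), np.float64(60.5), np.float64(60.5), np.float64(60.8)] yaw [np.float64(0.198), np.float64(0.215)] [np.float64(0.199), np.float64(0.204)]
flapNL [468.5 127.6  91.5]
flapNR [473.3   4.1  91.5]
flapBL [592.3 130.8  91.5]
flapBR [596.7   9.6  91.5]
unitNL [452.9 215.9  90. ]
unitNR [461.5  -6.8  90. ]
```

>>> move_arm(increments=[128,0,7,15,0,128,0,7,21,0,128,10,7,21,0,128,18,7,21,0,128,24,7,21,0,128,30,7,21,0,128,36,7,21,0,128,42,7,21,0,128,48,7,21,0,128,54,7,21,0,128,60,7,21,0,128,60,7,21,0])

```text
t: 4.65
ee_pos: [533.0, 71.4, 104.3]
orientation: [-3.139, -0.072, -0.008]
ft_force: [0.2, 1.0, -1.5]
width: 43.7
```

```bash
python3 - <<'E'
from h import *
W=wcam()
cv2.imwrite("pics/w4.png",W[0][:,:,::-1])
print(ctrl.get_obs()["ft_force"],ctrl.get_obs()["ee_pos"])
E
```

```text
[ 0.0041668  -0.96409073  0.72067174] [532.69577226  71.38645577 104.27211079]
```

View pics/w4.png

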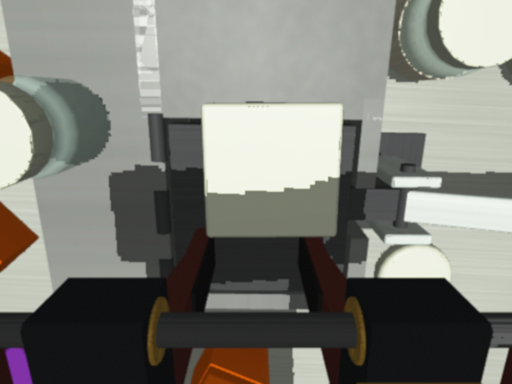

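The box is now square against both fingers (lid corners around (203,103) to (335,237)). I'll push it the rest of the way.

>>> move_arm(increments=[128,8,0,0,0,128,16,0,0,0,128,24,0,0,0,128,32,0,0,0,128,40,0,0,0,128,48,0,0,0,128,56,0,0,0,128,64,0,0,0,128,71,0,0,0,128,77,0,0,0,128,83,0,0,0,128,83,0,0,0])

```text
t: 6.2
ee_pos: [616.2, 75.2, 104.6]
orientation: [-3.139, -0.072, -0.009]
ft_force: [-0.5, -0.3, -0.3]
width: 43.8
```

```bash
python3 - <<'E'
from h import *
S=cam("scene");D=cam("side");W=wcam()
a=np.hstack([cv2.resize(S[0][150:250,230:330,::-1],(400,400)),cv2.resize(D[0][130:230,170:270,::-1],(400,400))])
cv2.imwrite("pics/p5.png",cv2.convertScaleAbs(a,alpha=1.4,beta=10)); cv2.imwrite("pics/w5.png",W[0][:,:,::-1])
print(ctrl.get_obs()["ft_force"],ctrl.get_obs()["ee_pos"])
E
```

```text
[-0.92836219 -0.48741312 -0.56174243] [615.4327131   75.19570633 104.57511118]
```

View pics/w5.png

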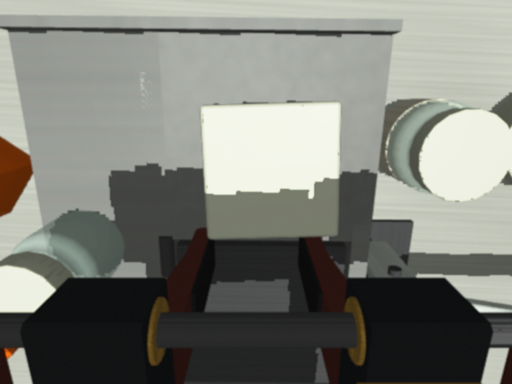

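View pics/p5.png

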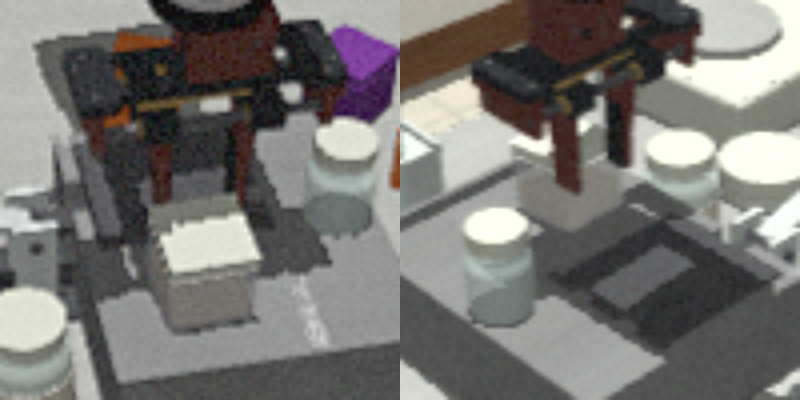

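```bash
python3 - <<'E'
from h import *
W=wcam()
L=np.array([onz(W,p,155) for p in [(201,106),(340,103),(338,238),(207,240)]]);print(L.round(1),L.mean(0).round(1))
for n,u,v,z in [("rim L",30,30,102),("rim R",385,33,102),("flap back edge L",165,238,91.5),("flap back edge R",350,240,91.5),("flap R back corner",371,238,90)]:
    print(n,onz(W,(u,v),z).round(1))
E
```

```text
[[686.7 101.7 155. ]
 [690.7  41.7 155. ]
 [627.6  35.4 155. ]
 [623.6  98.8 155. ]] [657.2  69.4 155. ]
rim L [720.7 204.1 102. ]
rim R [728.    8.6 102. ]
flap back edge L [594.5 136.4  91.5]
flap back edge R [598.9   9.2  91.5]
flap R back corner [600.4  -5.6  90. ]
```

>>> move_arm(increments=[128,-12,0,0,0,128,-15,0,-30,0,128,-15,0,-80,0,128,-15,0,-130,0,128,-20,0,-150,0,255,-35,60,-150,0,255,-87,311,-150,0,255,-87,311,-150,0,255,-87,311,-150,0,255,-87,311,-150,0,255,-87,311,-150,0,255,-87,311,-150,0])

```text
t: 7.9
ee_pos: [541.2, -239.4, 252.6]
orientation: [-3.138, -0.07, -0.005]
ft_force: [0.9, 0.4, 0.5]
width: 0.6
```

```bash
python3 - <<'E'
from h import *
W=wcam();S=cam("scene");D=cam("side")
cv2.imwrite("pics/w6.png",W[0][:,:,::-1])
a=np.hstack([cv2.resize(S[0][140:270,150:350,::-1],(400,260)),cv2.resize(D[0][130:240,170:320,::-1],(400,293))[:260]])
cv2.imwrite("pics/p6.png",cv2.convertScaleAbs(a,alpha=1.4,beta=10))
o=ctrl.get_obs();print(o["ft_force"],o["ee_pos"],o["qvel"])
E
```

```text
[ 0.76953685 -1.05250588 -0.4566369 ] [ 542.11860418 -238.08504614  253.29901797] [ 0.00407172 -0.00101801 -0.0076889  -0.00235799  0.00119601 -0.00380969]
```

View pics/w6.png

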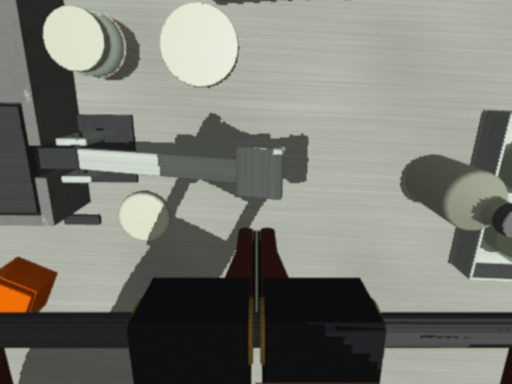

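View pics/p6.png

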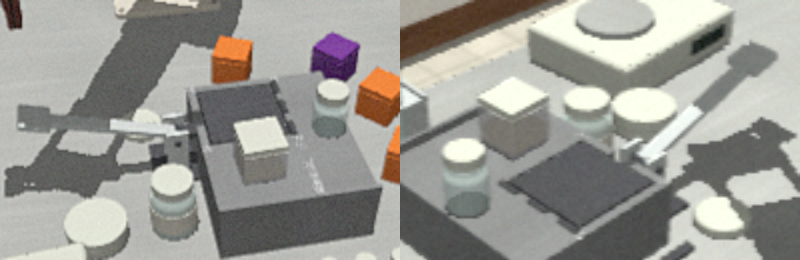

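```bash
python3 - <<'E'
from h import *
W=wcam()
for n,u,v,z in [("BL",238,147,130),("BR",281,148,144),("NR",282,198,144),("NL",238,193,130),("c",260,172,137)]:
    print(n,onz(W,(u,v),z).round(1))
print(ctrl.get_obs()["ee_pos"])
S=cam("scene");D=cam("side")
L=np.array([onz(S,(230+u/2,0+0),155) for u in [0]])
# box lid via bright mask in scene/side
for c,n,(x0,y0,x1,y1) in [(S,"scene",(255,190,305,240)),(D,"side",(190,150,235,205))]:
    m=(c[0][y0:y1,x0:x1].min(2)>140).astype(np.uint8)
    k,lab,st,ce=cv2.connectedComponentsWithStats(m)
    for j in range(1,k):
        if st[j,4]>60: print(n,st[j],onz(c,ce[j]+[x0,y0],156-1.5).round(1))
E
```

```text
BL [ 568.7 -219.8  130. ]
BR [ 571.8 -259.9  144. ]
NR [ 523.8 -264.2  144. ]
NL [ 522.6 -221.2  130. ]
c [ 546.7 -241.9  137. ]
[ 542.27013614 -238.10525856  253.44581592]
scene [ 12   9  27  18 312] [653.1  70.5 154.5]
side [ 10   9  26  14 196] [653.8  66.5 154.5]
side [ 0 32 12  9 86] [598.  176.7 154.5]
```

>>> move_arm(increments=[255,3,3,40,0,255,3,3,80,0,255,3,3,100,0,255,3,3,108,0,255,3,4,114,0,255,3,5,120,0,255,3,6,127,0,255,3,7,134,0,255,3,9,141,0,255,3,10,148,0,255,3,11,155,0,255,3,12,160,0])

```text
t: 9.7
ee_pos: [546.9, -250.7, 93.9]
orientation: [-3.14, -0.076, -0.008]
ft_force: [-3.0, -2.5, 7.1]
width: 0.5
```

```bash
python3 - <<'E'
from h import *
W=wcam();S=cam("scene");D=cam("side")
a=np.hstack([cv2.resize(S[0][140:270,150:350,::-1],(400,260)),cv2.resize(D[0][130:240,170:320,::-1],(400,293))[:260]])
cv2.imwrite("pics/p7.png",cv2.convertScaleAbs(a,alpha=1.4,beta=10))
cv2.imwrite("pics/w7.png",W[0][:,:,::-1])
o=ctrl.get_obs();print(o["ft_force"],o["ee_pos"])
E
```

```text
[-1.73708094 -1.78684842  7.11665892] [ 546.85949593 -250.65593385   93.92584844]
```

View pics/p7.png

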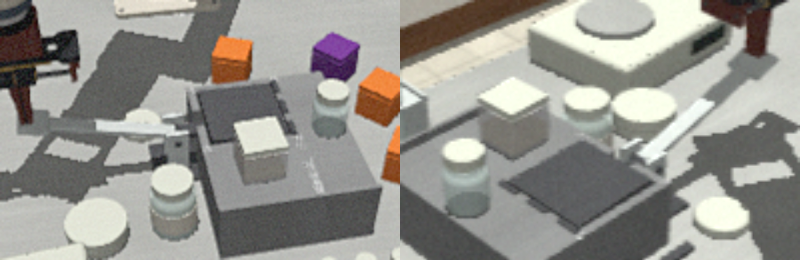

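View pics/w7.png

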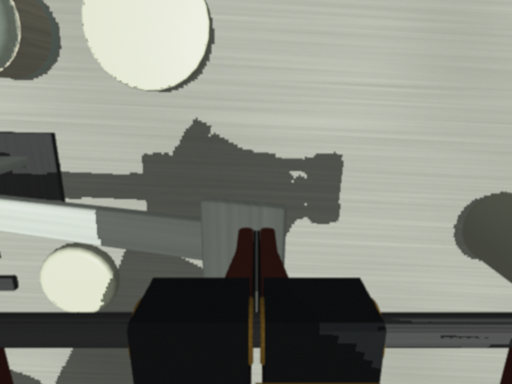

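>>> move_arm(increments=[255,0,0,6,0,255,0,0,12,0,255,0,1,18,0,255,0,1,24,0,255,0,1,30,0,255,0,1,35,0,255,0,1,39,0,255,0,1,41,0,255,0,1,42,0])

```text
t: 10.98
ee_pos: [548.7, -253.5, 53.1]
orientation: [3.139, 0.076, 0.013]
ft_force: [-1.6, -5.0, 7.1]
width: 0.4
```

>>> move_arm(increments=[255,0,0,1,0,255,0,0,2,0])

```text
t: 11.22
ee_pos: [548.7, -253.9, 51.6]
orientation: [3.138, 0.076, 0.013]
ft_force: [-2.3, 0.1, 6.3]
width: 0.8
```

>>> move_arm(increments=[255,0,0,1,0,255,0,0,2,0,255,0,0,2,0])

```text
t: 11.6
ee_pos: [548.7, -254.0, 49.9]
orientation: [3.138, 0.076, 0.013]
ft_force: [-2.2, -0.4, 6.4]
width: 0.6
```

>>> move_arm(increments=[255,0,0,1,0,255,0,0,2,0,255,0,0,2,0])

```text
t: 11.98
ee_pos: [548.7, -254.2, 48.3]
orientation: [3.138, 0.076, 0.013]
ft_force: [-2.0, 0.3, 5.2]
width: 0.8
```

>>> move_arm(increments=[255,0,0,1,0,255,0,0,2,0,255,0,0,2,0])

```text
t: 12.35
ee_pos: [548.7, -254.4, 46.6]
orientation: [3.138, 0.076, 0.013]
ft_force: [-1.1, 0.1, 5.6]
width: 0.3
```

>>> move_arm(increments=[255,0,0,1,0,255,0,0,2,0,255,0,0,2,0])

```text
t: 12.72
ee_pos: [548.8, -254.5, 45.0]
orientation: [3.137, 0.076, 0.013]
ft_force: [-1.4, -0.3, 6.0]
width: 0.9
```

```bash
python3 - <<'E'
from h import *
W=wcam();S=cam("scene");D=cam("side")
a=np.hstack([cv2.resize(S[0][140:270,150:350,::-1],(400,260)),cv2.resize(D[0][130:240,170:320,::-1],(400,293))[:260]])
cv2.imwrite("pics/p8.png",cv2.convertScaleAbs(cv2.resize(a,(800,260)),alpha=1.4,beta=10))
cv2.imwrite("pics/w8.png",W[0][:,:,::-1])
o=ctrl.get_obs();print(o["ft_force"],o["ee_pos"])
E
```

```text
[-2.45102931  0.62825601  4.8780017 ] [ 548.75871696 -254.53776916   44.9917969 ]
```

View pics/p8.png

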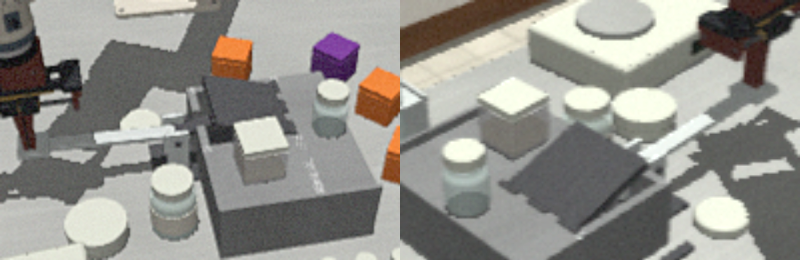

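View pics/w8.png

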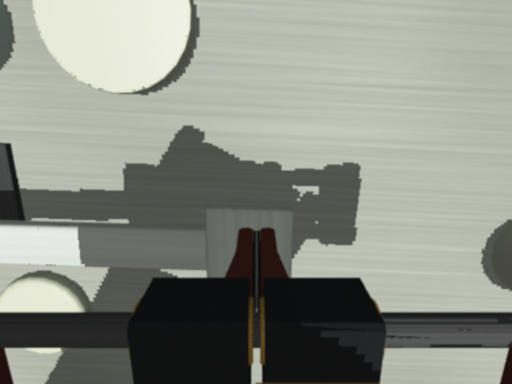

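>>> move_arm(increments=[255,0,0,1,0,255,0,0,2,0,255,0,0,2,0])

```text
t: 13.25
ee_pos: [548.8, -254.6, 43.3]
orientation: [3.137, 0.076, 0.013]
ft_force: [-1.8, 0.4, 5.9]
width: 0.4
```

>>> move_arm(increments=[255,0,0,1,0,255,0,0,2,0,255,0,0,2,0])

```text
t: 13.62
ee_pos: [548.8, -254.8, 41.6]
orientation: [3.137, 0.076, 0.013]
ft_force: [-1.5, 1.2, 4.5]
width: 0.6
```

>>> move_arm(increments=[255,0,0,1,0,255,0,0,2,0,255,0,0,2,0])

```text
t: 14.0
ee_pos: [548.7, -254.9, 40.0]
orientation: [3.137, 0.076, 0.013]
ft_force: [-1.6, 0.2, 6.4]
width: 0.3
```

>>> move_arm(increments=[255,0,0,1,0,255,0,0,2,0,255,0,0,2,0])

```text
t: 14.38
ee_pos: [548.8, -254.9, 38.3]
orientation: [3.137, 0.076, 0.013]
ft_force: [-1.5, 0.2, 5.5]
width: 0.2
```

```bash
python3 - <<'E'
from h import *
W=wcam();S=cam("scene");D=cam("side")
cv2.imwrite("pics/s9.png",cv2.convertScaleAbs(cv2.resize(S[0][150:240,140:300,::-1],(800,450),interpolation=cv2.INTER_CUBIC),alpha=1.5,beta=10))
cv2.imwrite("pics/d9.png",cv2.convertScaleAbs(cv2.resize(D[0][125:225,195:325,::-1],(780,600),interpolation=cv2.INTER_CUBIC),alpha=1.5,beta=10))
E
```

```text
(no output)
```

View pics/s9.png

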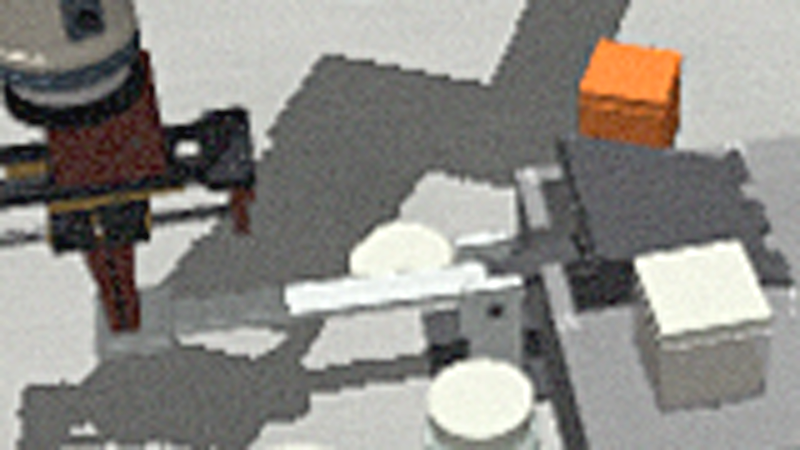

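View pics/d9.png

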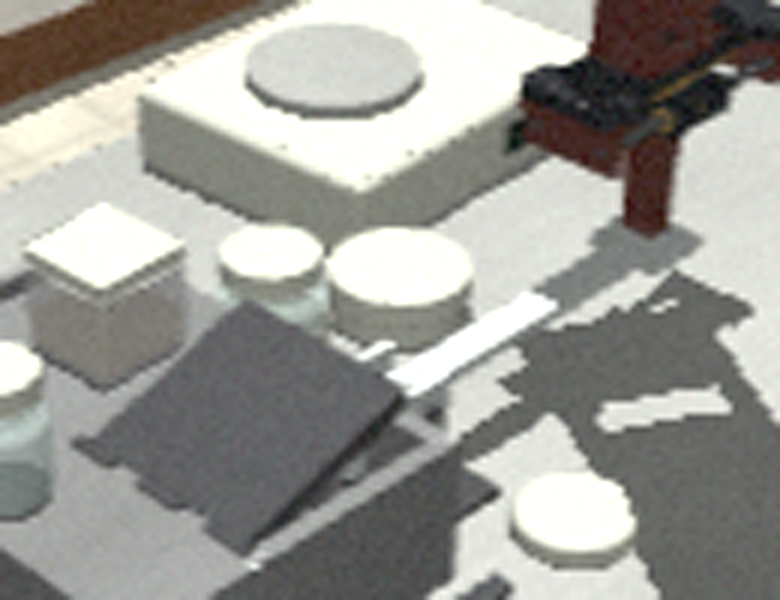

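```bash
python3 - <<'E'
from h import *
S=cam("scene");D=cam("side")
sc=lambda u,v:(140+(u-2)/5,150+(v-2)/5); sd=lambda u,v:(195+(u-2.5)/6,125+(v-2.5)/6)
def tri(n,a,b):
    o1,d1=ray(S,a);o2,d2=ray(D,b)
    A=np.stack([d1,-d2],1);s=np.linalg.lstsq(A,o2-o1,rcond=None)[0]
    p,q=o1+s[0]*d1,o2+s[1]*d2;print(n,np.round((p+q)/2,1),np.linalg.norm(p-q).round(1))
tri("flap NR",sc(565,140),sd(405,390)); tri("flap BR",sc(590,250),sd(245,300)); tri("flap NL", sc(742,152),sd(245,550))
tri("plate NR",sc(98,308),sd(705,238)); tri("plate BR",sc(102,362),sd(610,228)); 
tri("tip",sc(125,330),sd(647,234))
o=ctrl.get_obs();print(o["ft_force"],o["ee_pos"])
# predictions at stop
R=Ro.from_rotvec([0,0,.038]); O=np.array([532,70,0])
for a in (.40,.46):
    for x in (-59,59):
        p=O+R.apply([x,60-119*np.cos(a),91.5-0+119*np.sin(a)]); q=O+R.apply([x,60,91.5]); print(a,p.round(0),"sc",((proj(S,p)-[140,150])*5+2).round(0),"sd",((proj(D,p)-[195,125])*6+2.5).round(0))
for x in (-25,25):
    p=O+R.apply([x,-320-23,48-23*np.tan(np.radians(7))]);print("plate R",p.round(0),"sc",((proj(S,p)-[140,150])*5+2).round(0),"sd",((proj(D,p)-[195,125])*6+2.5).round(0))
E
```

```text
flap NR [476.5  19.1 127.4] 6.7
flap BR [589.4  21.3 131.2] 4.1
flap NL [466.3 136.7  94. ] 6.0
plate NR [ 521.8 -276.8   72.2] 10.2
plate BR [ 574.7 -264.4   67.6] 11.1
tip [ 547.8 -257.4   73.2] 4.5
[-1.61806562  1.0199476   5.57406529] [ 548.76065174 -254.95045438   38.27270869]
0.4 [475.  18. 138.] sc [558. 123.] sd [403. 377.]
0.4 [593.  23. 138.] sc [597. 247.] sd [242. 286.]
0.46 [475.  21. 144.] sc [563. 114.] sd [399. 369.]
0.46 [593.  26. 144.] sc [602. 237.] sd [238. 278.]
plate R [ 520. -274.   45.] sc [104. 332.] sd [693. 284.]
plate R [ 570. -272.   45.] sc [104. 390.] sd [629. 253.]
```

```bash
python3 - <<'E'
from h import *
W=wcam();S=cam("scene");D=cam("side")
o=ctrl.get_obs();p=np.array(o["ee_pos"])
for z in (38,50,60,73,90): 
    q=p.copy();q[2]=z;print(z,"scene",((proj(S,q)-[140,150])*5+2).round(0),"side",((proj(D,q)-[195,125])*6+2.5).round(0),"wrist",proj(W,q).round(0))
print(o["qpos"],o["orientation"])
cv2.imwrite("pics/w9.png",W[0][:,:,::-1])
E
```

```text
38 scene [136. 370.] side [636. 286.] wrist [255. 220.]
50 scene [132. 356.] side [637. 270.] wrist [255. 227.]
60 scene [130. 344.] side [638. 256.] wrist [255. 234.]
73 scene [126. 329.] side [640. 237.] wrist [255. 243.]
90 scene [121. 308.] side [642. 213.] wrist [255. 258.]
[-4.54954763e-01  5.82743413e-01  1.76375851e+00  9.47045726e-04
  7.86013745e-01  1.06669137e+00] [3.13705263 0.07606331 0.01312271]
```

View pics/w9.png

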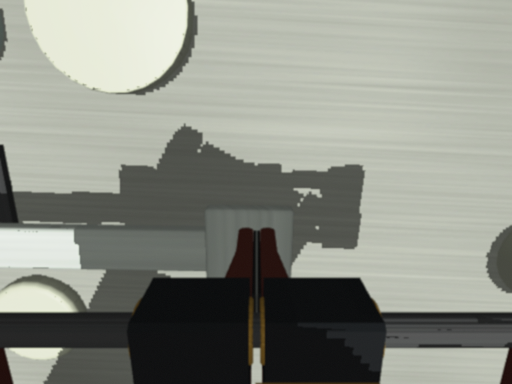

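The three cameras agree that the fingertips are about 30 mm above the reported TCP: tips at about (125,330) in the scene crop, so z≈73. They also put the flap at about 0.33 rad. The force is still about 5.5 N, so the lever isn't at its stop yet. I'll keep going in small steps and watch the force.

>>> move_arm(increments=[255,0,0,2,0,255,0,0,4,0,255,0,0,6,0,255,0,0,8,0,255,0,0,10,0,255,0,0,10,0])

```text
t: 15.52
ee_pos: [548.8, -255.2, 28.4]
orientation: [3.137, 0.076, 0.013]
ft_force: [-1.6, 0.3, 4.0]
width: 0.3
```

>>> move_arm(increments=[255,0,0,2,0,255,0,0,4,0,255,0,0,5,0,255,0,0,5,0])

```text
t: 16.02
ee_pos: [548.8, -255.2, 23.6]
orientation: [3.137, 0.076, 0.013]
ft_force: [-1.2, 0.9, 5.4]
width: -0.2
```

>>> move_arm(increments=[255,0,0,1,0,255,0,0,2,0,255,0,0,3,0,255,0,0,3,0])

```text
t: 16.52
ee_pos: [548.8, -255.1, 20.7]
orientation: [3.137, 0.076, 0.013]
ft_force: [-0.7, 1.5, 4.5]
width: 0.5
```

>>> move_arm(increments=[255,0,0,1,0,255,0,0,2,0,255,0,0,2,0])

```text
t: 16.9
ee_pos: [548.8, -255.0, 18.9]
orientation: [3.137, 0.076, 0.013]
ft_force: [-1.8, 1.2, 5.0]
width: 0.6
```

>>> move_arm(increments=[255,0,0,1,0,255,0,0,2,0,255,0,0,2,0])

```text
t: 17.27
ee_pos: [548.8, -254.9, 17.1]
orientation: [3.138, 0.076, 0.012]
ft_force: [-1.5, 1.0, 5.2]
width: 0.2
```

>>> move_arm(increments=[255,0,0,1,0,255,0,0,2,0,255,0,0,2,0])

```text
t: 17.65
ee_pos: [548.8, -254.8, 15.2]
orientation: [3.138, 0.076, 0.012]
ft_force: [-0.9, 1.3, 5.1]
width: 0.5
```

>>> move_arm(increments=[255,0,0,1,0,255,0,0,2,0,255,0,0,2,0])

```text
t: 18.02
ee_pos: [548.8, -254.7, 13.3]
orientation: [3.138, 0.076, 0.012]
ft_force: [-1.1, 1.0, 4.6]
width: 0.7
```

```bash
python3 - <<'E'
from h import *
S=cam("scene");D=cam("side")
cv2.imwrite("pics/s10.png",cv2.convertScaleAbs(cv2.resize(S[0][150:240,140:300,::-1],(800,450),interpolation=cv2.INTER_CUBIC),alpha=1.5,beta=10))
cv2.imwrite("pics/d10.png",cv2.convertScaleAbs(cv2.resize(D[0][125:225,195:325,::-1],(780,600),interpolation=cv2.INTER_CUBIC),alpha=1.5,beta=10))
E
```

```text
(no output)
```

View pics/s10.png

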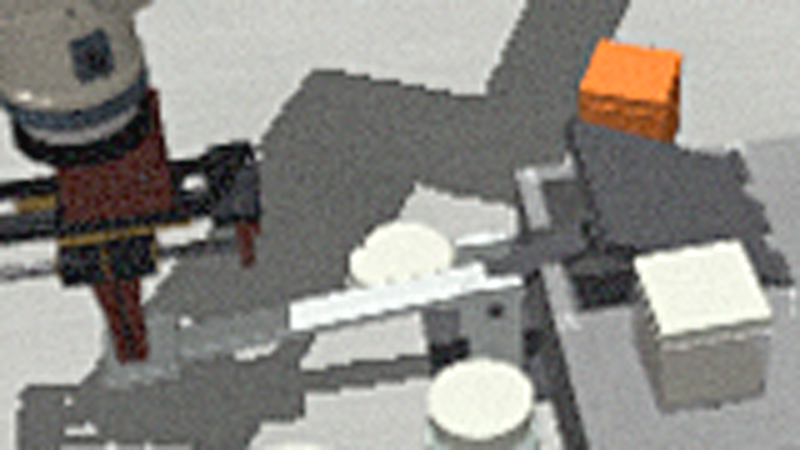

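View pics/d10.png

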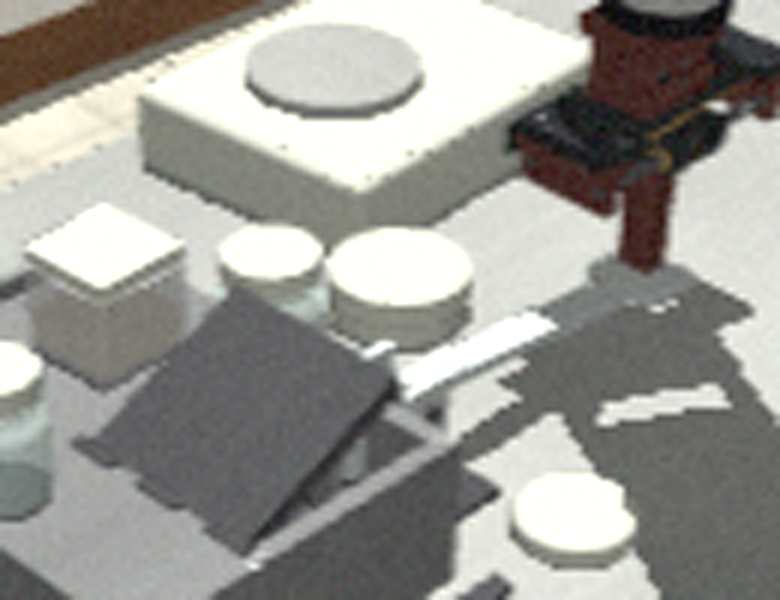

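The tip is now at z≈50 and the flap corner is near its predicted stop position (scene (570,122), side (395,372)). That leaves a few mm.

>>> move_arm(increments=[255,0,0,1,0,255,0,0,2,0,255,0,0,2,0])

```text
t: 18.5
ee_pos: [548.8, -254.5, 11.3]
orientation: [3.138, 0.076, 0.012]
ft_force: [-1.8, 1.2, 5.7]
width: 0.3
```

>>> move_arm(increments=[255,0,0,1,0,255,0,0,2,0,255,0,0,2,0])

```text
t: 18.88
ee_pos: [548.7, -254.3, 9.3]
orientation: [3.138, 0.076, 0.012]
ft_force: [-1.7, 1.6, 5.0]
width: 0.4
```

>>> move_arm(increments=[255,0,0,1,0,255,0,0,2,0,255,0,0,2,0])

```text
t: 19.25
ee_pos: [548.8, -254.2, 8.1]
orientation: [3.139, 0.076, 0.012]
ft_force: [-3.6, 2.6, 12.9]
width: 0.4
```

>>> move_arm(increments=[255,0,0,1,0,255,0,0,2,0,255,0,0,2,0])

```text
t: 19.62
ee_pos: [549.0, -254.2, 7.8]
orientation: [3.139, 0.076, 0.012]
ft_force: [-5.4, 4.0, 20.8]
width: 0.5
```

The force has risen from 5 to 21 N with almost no travel, so the lever is at its stop. I'll do a final check.

```bash
python3 - <<'E'
from h import *
S=cam("scene");D=cam("side")
cv2.imwrite("pics/s11.png",cv2.convertScaleAbs(cv2.resize(S[0][140:290,120:340,::-1],(792,540),interpolation=cv2.INTER_CUBIC),alpha=1.5,beta=10))
cv2.imwrite("pics/d11.png",cv2.convertScaleAbs(cv2.resize(D[0][125:265,140:330,::-1],(760,560),interpolation=cv2.INTER_CUBIC),alpha=1.5,beta=10))
o=ctrl.get_obs();print(o["t"],o["ft_force"],o["ee_pos"])
E
```

```text
19.725 [-6.81940057  3.19734746 21.07346812] [ 548.96561809 -254.24282638    7.84270241]
```

View pics/s11.png

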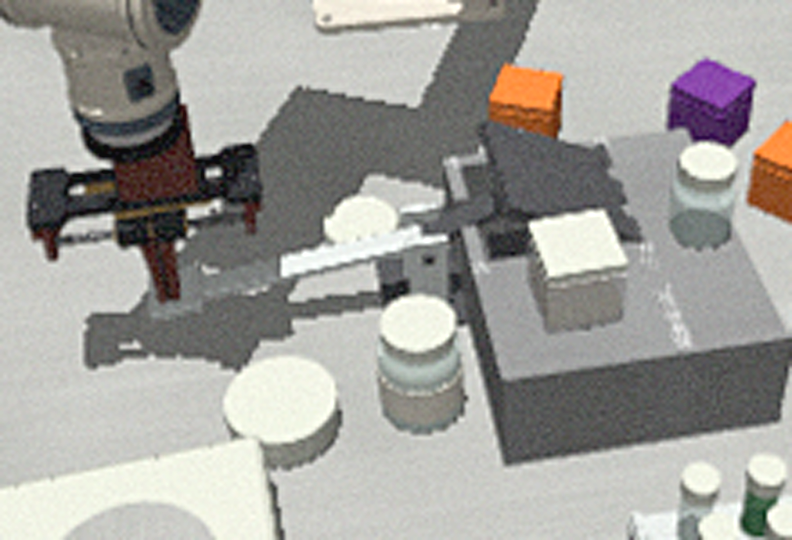

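View pics/d11.png

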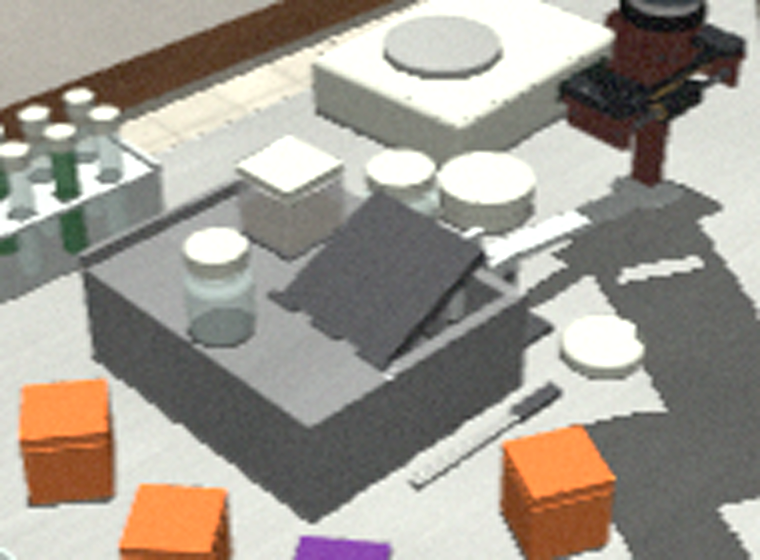

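The flap is up (near-right corner at side (487,245)). The box stands upright on the back shelf (lid at scene (578,243)), clear of the flap and rim, and the bystanders are where they were. I'll hand in.

```bash
python3 -c "
from workcell import ctrl
print(ctrl.close_job()); o=ctrl.get_obs(); print(o['t'],o['ft_force'],o['ee_pos'])"
```

```text
the job is handed in; nothing more can be done
None
the job is handed in; nothing more can be done
```

The culture box is on the back shelf and the flap is up, with the closed fingers holding the lever at its stop. I handed the job in at about 20 s of the 46 s allowed; it reports no verdict.

- **Box:** I pushed it squarely back with two part-open fingers. Its centre measured about 122 mm behind the unit's origin (allowed 93 to 163), with about 29 mm to the seam and 36 mm to the rim. It stayed upright.
- **Lever:** I pressed the plate down until the force rose from about 5 N to 21 N with almost no further travel. In the last pictures the flap was near its predicted stop position of about 0.46 rad.
- **Other things:** by eye in the last scene and side pictures, the bystanders and coloured look-alikes in view had not moved. The beaker and wash bottle were outside those crops, and the arm never went near them.
- **Disagreement:** all three cameras showed the fingertips about 30 to 35 mm higher than the reported TCP height. So the final press was guided by force and pictures, not by that height. It also means the box was probably pushed about 45 mm above its foot, outside the recommended 30 mm, though it slid cleanly.

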